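# Draw the pump bottle from under the shelf, pump over the pan, slide it home

## Task

Draw the pump bottle out of its lane from under the low wire shelf, let go of it, and only then bring the small saucepan so that it stands under the bottle's spout. Press the pump head down to its stop over the pan, then slide the bottle back into the free lane under the shelf until it meets the back stop, and leave everything standing and the neighbours undisturbed.

Things in the scene. Friction and masses are not known exactly. Their poses are not given: they have to be found in the camera images.
- shelf: fixed white wire riser shelf, 410 mm wide (y), 170 mm deep (x). Origin on the counter at the middle of its front edge; x points to its back, y to its left seen from the robot. The front lip hangs down to 200 mm above the counter, deck top at 230 mm; thin legs at the corners (y = +-203 mm). Under it are two fenced lanes, centres y = +-65 mm: one holds the pump bottle, the other a jar.
- lane_left (a point): home point on the counter in the lane at the shelf's y = +65 mm, x = 46 mm: the bottle's origin when it stands against the back stop; axes as the shelf. Each lane lies between two wire fences 62 mm apart inside, 6 mm thick, 34 mm high, from x = 0 to x = 84 mm of the shelf; front face of the back stop at x = 78 mm.
- lane_right (a point): the same home point in the lane at y = -65 mm. The bottle rubs on the counter and may be carried a few mm above it through the lane (head top then still some 20 mm under the lip)
- bottle: loose upright pump bottle, 0.45 kg: white rectangular body 64 mm deep (x) by 50 mm wide (y) by 110 mm high, wooden collar of 36 mm diameter up to 122 mm, above it the steel pump head. Origin at the centre of its underside, z up; the spout reaches along its +y (to the left seen from the robot). Starts in one of the two lanes, front to the robot.
- plunger (a joint): travel of the pump head in m: 0 = up, 0.014 = down on its stop; spring of about 2.5 N at first, 7 N at the stop
- head_top (a point): middle of the top of the round pump head (32 mm diameter, 14 mm high), on the bottle's axis, 174 mm above its underside when up; it moves down with the head
- spout (a point): mouth of the 10 mm thick spout, 72 mm along +y from the bottle's axis, 145 mm above the counter when up; the spout's arm is at 161 to 171 mm height
- pan: loose small steel saucepan, 0.3 kg, outer diameter 68 mm, 38 mm high, open on top, with a flat wooden handle along its -x: from 34 to 132 mm from the centre, 14 mm wide, 10 mm thick, mid-height 30 mm. Origin at the centre of its underside. Starts on the left with the handle roughly towards the robot.
- jar: bystander: round white ribbed jar with wooden lid, 54 mm diameter, 95 mm high, in the other lane; origin at the centre of its underside
- canister: bystander: white ribbed canister with wooden lid, 96 mm diameter, 120 mm high, far left; origin at the centre of its underside
- bowl: bystander: white bowl, 120 mm diameter, 55 mm high, on the right; origin at the centre of its underside
- oil: bystander: green glass bottle, 64 mm diameter, 210 mm high, far right; origin at the centre of its underside

How it is judged (in metres and radians):
On the way, in this order (a step that is already met when the one before it is completed fails the run):
1. the bottle stands upright on the counter, drawn out so that its axis is at least 50 mm in front of the shelf's front edge, and the fingers have let go of it (x of bottle in the frame of shelf below -0.05 m and angle between bottle's own z axis and vertical below 0.1 rad and height (world z) of bottle below 0.005 m and linear speed of bottle below 0.02 m/s and contact force between the fingers and bottle below 0.3 N), for 0.2 s.
2. then the pan stands on the counter with its centre within 20 mm (seen from above) of the spout's mouth, the bottle still out, and the fingers have let go of the pan (x of bottle in the frame of shelf below -0.05 m and horizontal distance between spout and pan below 0.02 m and angle between pan's own z axis and vertical below 0.1 rad and height (world z) of pan below 0.005 m and linear speed of pan below 0.02 m/s and contact force between the fingers and pan below 0.3 N), for 0.2 s.
3. the pump head is pressed down to its stop (at least 12 of its 14 mm for 0.15 s) with the pan still within 20 mm under the spout (value of joint plunger above 0.012 m and horizontal distance between spout and pan below 0.02 m and x of bottle in the frame of shelf below -0.05 m), for 0.15 s.
At the end, for the whole second after the job is handed in: The bottle stands upright in its lane under the shelf, its origin within 10 mm of the lane's home point (that is, up against the back stop), facing straight (within 0.25 rad), with the pump head up again (within 3 mm). The pan stands upright on the counter. Both are released and at rest ((horizontal distance between bottle and lane_left below 0.01 m or horizontal distance between bottle and lane_right below 0.01 m) and angle between each of bottle, pan's own z axis and vertical below 0.1 rad and height (world z) of each of bottle, pan below 0.005 m and linear speed of each of bottle, pan below 0.02 m/s and contact force between the fingers and bottle below 0.3 N and value of joint plunger below 0.003 m and angle between the x axis of bottle and the x axis of shelf, either way round below 0.25 rad and contact force between the fingers and pan below 0.3 N); the robot touches nothing.
It fails at once if the pump head goes down more than 5 mm while the spout's mouth is more than 30 mm (seen from above) from the pan's centre (value of joint plunger above 0.005 m and horizontal distance between spout and pan above 0.03 m).
It fails at once if the bottle is tipped more than 0.35 rad or lifted more than 30 mm (angle between bottle's own z axis and vertical above 0.35 rad or height (world z) of bottle above 0.03 m).
It fails at once if the pan is tipped more than 0.5 rad (angle between pan's own z axis and vertical above 0.5 rad).
It fails at once if the jar, canister, bowl or green bottle is moved more than 20 mm or tipped more than 0.3 rad (distance of any of jar, canister, bowl, oil from where it was at the start of the episode above 0.02 m or angle between any of jar, canister, bowl, oil's own z axis and vertical above 0.3 rad).
It also fails if it takes over 72 s, if anything falls off the work surface, if the arm or the gripper's body presses on something with over 40 N, if the wrist force passes 120 N, or if a joint passes its speed limit or range.

## Robot

A 6-joint arm with a two-finger parallel gripper is mounted at the origin on the work surface. World frame = base frame: x ahead of the robot, y to its left, z up, the work surface at z = 0. Lengths are in mm, angles in rad, forces in N, time in s.
With the tool pointing down it reaches from about 350 to 975 mm from the base axis. Payload 7.1 kg.
Tool frame: the origin (TCP) lies at the very end of the fingers, on their centre line; the grasp point (between the pads) lies 19 mm behind it (ctrl.pinch_z is the z of the grasp point in the tool frame, in mm); z points along the fingers, y is the direction in which the jaws open and shut (so a half turn about z gives the same grasp; the last joint's range is limited). The gripper opens to 88 mm and grips with 3 to 60 N. Pads are 20 mm wide; open, the fingers measure 115 mm over their backs; the gripper's body (75 mm by 178 mm) begins 61 mm behind the grasp point.
Start: joints at [1.205, 0.423, 1.63, -0, 1.089, -0.019], TCP at [212.399, 587.785, 222.675] pointing down, gripper open.
Joint ranges: [-3, 3], [-0.9, 2.11], [0.09, 2.58], [-1.31, 4.45], [0.11, 2.69], [-2.54, 2.54]. Speed limits (rad/s): [2.39, 2.39, 3.01, 3.14, 3.14, 3.14].

## Interface

Orientations are given as a rotation vector (axis times angle).
In Python, from workcell import get_obs, optics, ctrl gives the robot as it stands.
- The arm moves only by the shell command python3 -m jog 'ROWS'. ROWS is a JSON object of lists of equal length, an entry for each row: "delta_rot": the turn, a rotation vector about the tool's x, y, z in rad, a list of three; "translation": the shift along the tool's x, y, z in mm, a list of three; "hand": the opening, from -1 (shut) to 1 (fully open). In form: {"delta_rot": [[rx, ry, rz], ...], "translation": [[x, y, z], ...], "hand": [hand, ...]}. A call has 1 to 5 rows; each row is the pose to reach, as a shift and turn from the pose commanded when the call began, along the tool's axes at that moment; what a row does not reach only later rows make up. A row lasts 1/10 s, in which the tool goes at most 50 mm and 8.59 degrees, less where a joint would pass 70% of its speed; a pose out of reach is approached as far as the arm can. A call with a gripper value outside its range is refused whole. The fingers move at their own pace and stop on an object; the grip force is fixed at half the most. Time passes only in rows, so rows that repeat a pose let the fingers close. It gives the time, the measured TCP pose, the force and the opening at its end, in the units of the state.
- get_obs(): the state, without advancing time (a new reading comes with each control period).
- optics.get_image(name): name is "scene" or "top" or "wrist"; returns the picture (420x560x3 uint8, red, green, blue); there is no depth.
- optics.calibration(name): a dict with "intrinsics" (3x3 intrinsics, pixels), "cam_to_world" (4x4, takes a point from camera to world coordinates). Camera axes: x right, y up, looking along -z (the intrinsics and any distortion apply to the point x, -y, -z); pixel columns grow to the right and rows downward; lengths in mm; the calibration is good to about 2 mm. A picture is of the moment at which its call begins: read the wrist's pose just before it. calibration takes no time and is no camera call; for the wrist camera it gives the pose at the moment of the call.
- ctrl.close_job(): hands the job in, once; it reports no verdict.
The state is a dict: "t": time; "qpos": joint angles; "qvel": joint speeds; "joint_torque": joint torques, N m; "ee_pos": TCP position; "orientation": TCP orientation; "ft_force": force on the tool from outside, world axes, zero at the start; "moment": the same for the moment, N m; "width": finger opening in mm.
Only numpy, scipy, OpenCV 4.12 (cv2) and the standard library are available. Lean on these libraries where they do the work, as an engineer would, in place of code of your own. Each camera call takes 0.05 s, during which the arm holds its last target. There are 200 camera calls.

## Working session

There is one attempt and no reset: what is moved stays moved. The work goes in short steps, Python scripts to look and compute and a shell command to move; the robot and the scene stay as the last step left them, time stands still between calls to the robot, and variables do not carry over. Pictures are saved under pics/ and viewed, about 8 in all and at most 12, crops included, and the job is handed in when it is done.

```bash
mkdir -p pics; ls; python3 - <<'E'
from workcell import get_obs, optics, ctrl
import cv2,numpy as np
np.set_printoptions(precision=4,suppress=True)
for n in("scene","top"):
    cv2.imwrite(f"pics/{n}0.png",optics.get_image(n)[:,:,::-1]); c=optics.calibration(n); print(n,c)
o=get_obs();print(o,ctrl.pinch_z)
E
```

```text
pics
scene {'intrinsics': array([[452.2227,   0.    , 279.6877],
       [  0.    , 452.2227, 203.4596],
       [  0.    ,   0.    ,   1.    ]]), 'cam_to_world': array([[  -0.7376,   -0.6466,    0.1946,  791.3523],
       [   0.6752,   -0.7028,    0.224 ,  265.6217],
       [  -0.0081,    0.2967,    0.955 , 1212.0098],
       [   0.    ,    0.    ,    0.    ,    1.    ]])}
top {'intrinsics': array([[477.9471,   0.    , 283.2178],
       [  0.    , 477.9471, 208.6006],
       [  0.    ,   0.    ,   1.    ]]), 'cam_to_world': array([[  -0.0259,    0.9957,   -0.0892,  480.1317],
       [  -0.9992,   -0.0286,   -0.0287,  -17.0502],
       [  -0.0311,    0.0883,    0.9956, 1370.7097],
       [   0.    ,    0.    ,    0.    ,    1.    ]])}
{'t': 0.1, 'qpos': array([ 1.205 ,  0.4238,  1.6306,  0.    ,  1.0886, -0.019 ]), 'qvel': array([ 0.0015, -0.0011, -0.0016, -0.0009,  0.0011, -0.0034]), 'joint_torque': array([  0.0002, -54.5612, -27.4324,   0.0645,   0.0188,  -0.0001]), 'ee_pos': array([212.2145, 587.3433, 221.9757]), 'orientation': array([-0.5419, -3.0942,  0.0021]), 'ft_force': array([ 0.2786, -0.1939, -0.2872]), 'moment': array([ 0.019 , -0.0211, -0.0244]), 'width': 87.76960746728962} -18.700000000000003
```

View pics/scene0.png

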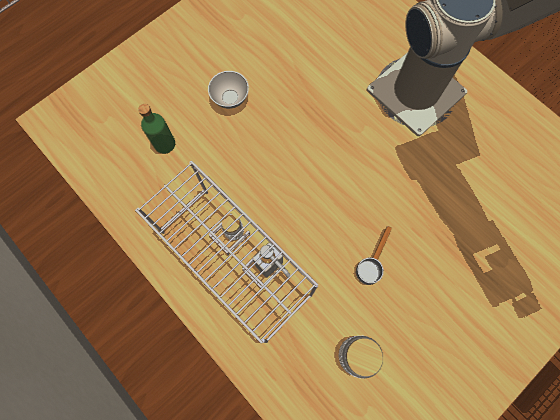

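View pics/top0.png

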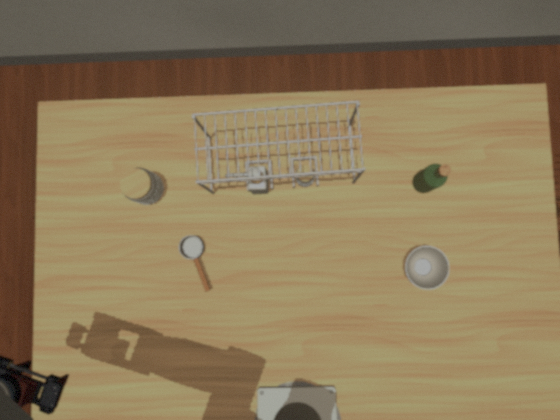

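Scene view: shelf at lower left with the jar and bottle under it (bottle head about (268,262), jar about (232,228)), pan at (369,271), and canister at (360,357). Top view: bottle at (258,176), jar at (304,172), pan at (193,247) with handle end at (208,289). I'll zoom in on the shelf and pan in both.

```bash
cat > h.py <<'E'
from workcell import get_obs, optics, ctrl
import cv2,numpy as np
from scipy.spatial.transform import Rotation as R
np.set_printoptions(precision=3,suppress=True)
def ray(n,uv,c=None):
    c=c or optics.calibration(n);K=c["intrinsics"];T=c["cam_to_world"]
    d=np.linalg.inv(K)@[*uv,1];return T[:3,3],T[:3,:3]@(d*[1,-1,-1])
def onz(n,uv,z,c=None):
    o,d=ray(n,uv,c);return o+d*(z-o[2])/d[2]
def tri(prs):
    A=0;b=0
    for n,uv in prs:
        o,d=ray(n,uv);d=d/np.linalg.norm(d);P=np.eye(3)-np.outer(d,d);A=A+P;b=b+P@o
    return np.linalg.solve(A,b)
def shift(p,z=None):
    "world delta -> tool axes"
    o=get_obs();return R.from_rotvec(o['orientation']).inv().apply(np.array(p)-o['ee_pos'])
E
python3 - <<'E'
from h import *
a=cv2.imread('pics/top0.png')[90:300,170:380];b=cv2.imread('pics/scene0.png')[150:350,130:330]
cv2.imwrite('pics/z.png',np.hstack([cv2.resize(a,(400,400),interpolation=2),cv2.resize(b,(400,400),interpolation=2)]))
for n,s in(('pan',(193,246)),):print(onz('top',s,38))
print('handle',onz('top',(208,288),30),onz('top',(197,257),30))
print('panS',onz('scene',(369,271),38),onz('scene',(388,228),30))
E
```

```text
[501.719 276.553  38.   ]
handle [383.895 237.279  30.   ] [470.751 267.297  30.   ]
panS [505.464 282.369  38.   ] [382.935 236.245  30.   ]
```

View pics/z.png

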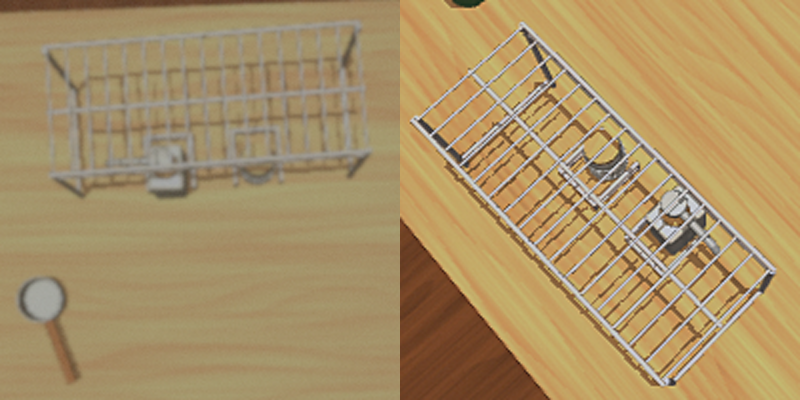

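The crop shows the bottle in the left lane with its spout to the left, and the jar in the right lane. The shelf's front deck corners are at top (197,183) and (364,170), and at scene (316,285) and (192,162).

```bash
python3 - <<'E'
from h import *
L=tri([('top',(197.3,183.4)),('scene',(316.5,285))]);Rr=tri([('top',(364.2,169.8)),('scene',(192,162.5))])
print('L',L,'R',Rr,np.linalg.norm(L-Rr))
for n,l,r in(('top',(197.3,183.4),(364.2,169.8)),('scene',(316.5,285),(192,162.5))):print(n,onz(n,l,228),onz(n,r,228))
y=(L-Rr)[:2];y/=np.linalg.norm(y);x=np.array([y[1],-y[0]]);print('yaw',np.arctan2(x[1],x[0]))
m=(L+Rr)[:2]/2
for w in(65,-65):print(m+46*x+w*y)
print('head',tri([('top',(257.7,173)),('scene',(267,251.5))]))
print('shadow canister',onz('scene',(363,357),120))
E
```

```text
L [653.346 224.919 211.768] R [ 672.73  -183.268  217.533] 408.688262120965
top [649.821 222.813 228.   ] [ 670.565 -181.374  228.   ]
scene [656.71  224.325 228.   ] [ 674.361 -178.966  228.   ]
yaw 0.04745254401983587
[705.903  87.934]
[712.07  -41.919]
head [680.681  83.356 156.649]
shadow canister [676.719 409.176 120.   ]
```

```bash
cat > s.py <<'E'
from h import *
import sys,json
o=get_obs();print(*[f"{k}={np.round(o[k],3)}" for k in('t','qpos','ee_pos','orientation','ft_force','width')])
print(R.from_rotvec(o['orientation']).as_matrix().T)
open('log.txt','a').write(json.dumps([list(o['qpos']),list(o['ee_pos']),list(o['orientation'])])+"\n")
if len(sys.argv)>1:print('tool shift',shift([float(a) for a in sys.argv[1:4]]))
E
python3 s.py; python3 -m jog '{"delta_rot":[[0,0,0],[0,0,0],[0,0,0],[0,0,0],[0,0,0]],"translation":[[0,0,-50],[-40,-35,-60],[-80,-70,-80],[-115,-105,-100],[-150,-140,-100]],"hand":[1,1,1,1,1]}'; python3 s.py 480 100 330
```

```text
t=0.1 qpos=[ 1.205  0.424  1.631  0.     1.089 -0.019] ee_pos=[212.215 587.343 221.976] orientation=[-0.542 -3.094  0.002] ft_force=[ 0.279 -0.194 -0.287] width=87.77
[[-0.94   0.34   0.   ]
 [ 0.34   0.94  -0.001]
 [-0.001 -0.001 -1.   ]]
t: 0.6
ee_pos: [301.3, 416.0, 323.3]
orientation: [0.541, 3.093, 0.004]
ft_force: [0.9, -0.3, 0.2]
width: 87.9
t=0.6 qpos=[ 0.921  0.147  1.768 -0.     1.224 -0.304] ee_pos=[301.296 415.984 323.294] orientation=[0.541 3.093 0.004] ft_force=[ 0.895 -0.261  0.195] width=87.856
[[-0.941  0.339 -0.001]
 [ 0.339  0.941  0.003]
 [ 0.002  0.002 -1.   ]]
tool shift [-275.289 -236.625   -7.1  ]
```

```bash
python3 -m jog '{"delta_rot":[[0,0,-0.1],[0,0,-0.2],[0,0,-0.3],[0,0,-0.393],[0,0,-0.393]],"translation":[[-38,-32,0],[-76,-64,0],[-114,-96,0],[-150,-128,-20],[-188,-160,-20]],"hand":[1,1,1,1,1]}'; python3 s.py 480 100 330;  python3 -m jog '{"delta_rot":[[0,-0.1,0],[0,-0.2,0],[0,-0.3,0],[0,-0.3,0],[0,-0.3,0]],"translation":[[0,0,0],[0,0,0],[0,0,0],[0,0,0],[0,0,0]],"hand":[1,1,1,1,1]}'; python3 s.py 480 100 330
cat > fit.py <<'E'
from h import *
import json
from scipy.optimize import least_squares
D=[json.loads(l) for l in open('log.txt')]
def fk(q,p):
    h,a,L1,e,L2,T=p;X=lambda ax,t:R.from_euler(ax,t)
    A=X('z',q[0]);P=A.apply([a,0,h])
    A=A*X('y',q[1]);P=P+A.apply([0,0,L1]);A=A*X('y',q[2]);P=P+A.apply([e,0,L2])
    A=A*X('z',q[3])*X('y',q[4]);P=P+A.apply([0,0,T]);return P,A*X('z',q[5])
if __name__=="__main__":
    f=lambda p:np.concatenate([fk(q,p)[0]-x for q,x,_ in D]+[0.003*(p-[330,0,450,0,450,280])])
    r=least_squares(f,[330,0,450,0,450,280]);print(r.x,np.abs(r.fun[:-6]).max());np.save('p.npy',r.x)
    for q,x,o in D[-2:]:print((fk(q,r.x)[1].inv()*R.from_rotvec(o)).as_rotvec())
E
python3 fit.py
```

```text
t: 1.1
ee_pos: [423.1, 202.5, 343.3]
orientation: [-0.077, 3.138, 0.002]
ft_force: [0.3, 1.4, 0.0]
width: 87.8
t=1.1 qpos=[ 0.421  0.053  1.828  0.     1.258 -1.199] ee_pos=[423.148 202.456 343.305] orientation=[-0.077  3.138  0.002] ft_force=[0.33  1.446 0.029] width=87.803
[[-0.999 -0.049 -0.003]
 [-0.049  0.999  0.001]
 [ 0.003  0.001 -1.   ]]
tool shift [ -51.709 -105.143   13.319]
t: 1.6
ee_pos: [421.6, 204.0, 341.7]
orientation: [-0.067, 2.843, 0.01]
ft_force: [1.2, -0.2, 0.3]
width: 87.7
t=1.6 qpos=[ 0.512 -0.079  1.993 -0.161  0.966 -1.031] ee_pos=[421.602 204.018 341.742] orientation=[-0.067  2.843  0.01 ] ft_force=[ 1.216 -0.167  0.298] width=87.667
[[-0.955 -0.045 -0.294]
 [-0.047  0.999  0.   ]
 [ 0.293  0.014 -0.956]]
tool shift [ -47.627 -106.653   26.919]
[ 137.199  -31.969  468.101 -118.521  462.391  231.509] 11.215896296273996
[-0.    -0.     1.571]
[-0.    -0.     1.571]
```

```bash
sed -i 's/0.003\*/0.0001*/' fit.py; python3 fit.py; python3 - <<'E'
from fit import *
p=np.load('p.npy')
for q,x,_ in D: print(q,fk(q,p)[0]-x)
E
```

```text
[ 136.064  -32.201  467.529 -119.903  462.211  231.163] 11.221628973409821
[-0.    -0.     1.571]
[-0.    -0.     1.571]
[1.205018676855831, 0.42378233133406573, 1.6305945898068133, 9.797719564328952e-06, 1.0885930115856226, -0.0190124609719988] [11.222 -3.974  0.345]
[0.9207983861223954, 0.14665069751112464, 1.7682027276748837, -3.621442784405085e-05, 1.223915033341013, -0.3039539812965162] [ 8.768 -8.125  1.086]
[0.4208082808934197, 0.053164142931409065, 1.8276965090712998, 0.00012883422013416234, 1.2578814957633855, -1.1992249375305473] [  5.888 -10.413   1.621]
[0.5124615905082508, -0.0789795412612862, 1.9926733216192665, -0.16092115030616652, 0.9659578915385423, -1.0312594539302264] [ 0.535 -1.485 -3.052]
```

```bash
sed -i 's/h,a,L1,e,L2,T=p/h,a,L1,e,L2,T,b=p/; s/\[e,0,L2\]/[e,b,L2]/; s/450,280\]/450,280,0]/g; s/:-6\]/:-7]/' fit.py; python3 fit.py; python3 - <<'E'
from fit import *
p=np.load('p.npy')
for q,x,_ in D: print(fk(q,p)[0]-x)
E
```

```text
[312.399  -0.    563.1    77.499 484.9   309.644  11.9  ] 2.4115333189911325e-05
[-0.    -0.     1.571]
[-0.    -0.     1.571]
[0. 0. 0.]
[-0. -0.  0.]
[-0. -0.  0.]
[-0.  0. -0.]
```

```bash
cat > ik.py <<'E'
from fit import *
p=np.load('p.npy')
lo=np.array([-3,-.9,.09,-1.31,.11,-2.54]);hi=np.array([3,2.11,2.58,4.45,2.69,2.54])
def Rt(below,yaw,flip=0):  # tool z 'below' rad under horizontal, heading yaw; flip: half turn about z
    z=np.array([np.cos(below)*np.cos(yaw),np.cos(below)*np.sin(yaw),-np.sin(below)])
    y=np.array([-np.sin(yaw),np.cos(yaw),0])*(-1 if flip else 1);return R.from_matrix(np.c_[np.cross(y,z),y,z])
def ik(P,Q,seed):
    f=lambda q:np.r_[(fk(q,p)[0]-P)/300,((fk(q,p)[1]*R.from_euler('z',np.pi/2)).inv()*Q).as_rotvec()]
    r=least_squares(f,np.clip(seed,lo+.01,hi-.01),bounds=(lo,hi));return r.x,np.abs(r.fun).max()
if __name__=="__main__":
  for d in(30,45,60):
    for nm,P in(('draw',(665,84,70)),('out',(575,80,70)),('home',(690,85,70)),('pan',(480,155,30)),('press',(588,82,170))):
      for fl in(0,1):
       for s in([.1,.3,1.9,0,.5,-1.4],[.1,.3,1.9,3.1,.5,-1.4],[.1,.3,1.9,3.1,.5,1.6],[.1,.3,1.9,0,.5,1.5]):
        q,e=ik(np.array(P),Rt(np.deg2rad(d),.047,fl),s)
        if e<1e-3:print(d,nm,fl,q)
E
python3 ik.py
```

```text
30 draw 0 [0.148 0.772 2.19  3.257 0.869 1.547]
30 draw 0 [0.148 0.772 2.19  3.257 0.869 1.547]
30 draw 1 [ 0.148  0.772  2.19   3.257  0.869 -1.594]
30 draw 1 [ 0.148  0.772  2.19   3.257  0.869 -1.594]
30 draw 1 [ 0.148  0.772  2.19   3.257  0.869 -1.594]
30 out 0 [0.178 0.791 2.368 3.271 1.065 1.574]
30 out 0 [0.178 0.791 2.368 3.271 1.065 1.574]
30 out 1 [ 0.178  0.791  2.368  3.271  1.065 -1.568]
30 out 1 [ 0.178  0.791  2.368  3.271  1.065 -1.568]
30 out 1 [ 0.178  0.791  2.368  3.271  1.065 -1.568]
30 home 0 [0.142 0.775 2.139 3.254 0.82  1.541]
30 home 0 [0.142 0.775 2.139 3.254 0.82  1.541]
30 home 1 [ 0.142  0.775  2.139  3.254  0.82  -1.6  ]
30 home 1 [ 0.142  0.775  2.139  3.254  0.82  -1.6  ]
30 home 1 [ 0.142  0.775  2.139  3.254  0.82  -1.6  ]
30 pan 0 [0.545 0.975 2.452 3.585 1.302 1.711]
30 pan 0 [0.545 0.975 2.452 3.585 1.302 1.711]
30 pan 1 [ 0.545  0.975  2.452  3.585  1.302 -1.431]
30 pan 1 [ 0.545  0.975  2.452  3.585  1.302 -1.431]
30 pan 1 [ 0.545  0.975  2.452  3.585  1.302 -1.431]
30 press 0 [0.177 0.482 2.366 3.306 0.756 1.516]
30 press 0 [0.177 0.482 2.366
[... 1567 characters left out ...]
11 -1.162]
60 home 1 [ 0.122  0.603  1.912 -0.346  0.111  1.98 ]
60 home 1 [ 0.122  0.603  1.912 -0.346  0.111  1.98 ]
60 home 1 [ 0.122  0.603  1.912 -0.346  0.111  1.98 ]
60 pan 0 [0.393 0.57  2.304 3.786 0.286 1.248]
60 pan 0 [0.393 0.57  2.304 3.786 0.286 1.248]
60 pan 1 [ 0.393  0.57   2.304  3.786  0.286 -1.893]
60 pan 1 [ 0.393  0.57   2.304  3.786  0.286 -1.893]
60 pan 1 [ 0.393  0.57   2.304  3.786  0.286 -1.893]
60 press 0 [ 0.144  0.308  2.096 -0.221  0.222 -1.271]
60 press 0 [ 0.144  0.308  2.096 -0.221  0.222 -1.271]
60 press 1 [ 0.144  0.308  2.096 -0.221  0.222  1.871]
60 press 1 [ 0.144  0.308  2.096 -0.221  0.222  1.871]
60 press 1 [ 0.144  0.308  2.096 -0.221  0.222  1.871]
```

```bash
cat > path.py <<'E'
from ik import *
Z=R.from_euler('z',np.pi/2)
def table(q0,q1,n):
    qs=[q0+(q1-q0)*i/n for i in range(n+1)]
    Ps=[fk(q,p) for q in qs];Ps=[(a,b*Z) for a,b in Ps]
    for k in range(0,n,5):
        a,b=Ps[k];m=Ps[k+1:k+6]
        print('rot',json.dumps([[round(float(v),2) for v in (b.inv()*B).as_rotvec()] for A,B in m]));print('  tr',json.dumps([[int(round(v)) for v in b.inv().apply(A-a)] for A,B in m]), 'endTCP',np.round(m[-1][0]))
    print('minz',min(a[2] for a,_ in Ps))
E
python3 - <<'E'
from path import *
q0=np.array(get_obs()['qpos']);q1,e=ik(np.array([500,85,240]),Rt(np.deg2rad(40),.047,1),[.1,.3,1.9,3.1,.5,-1.4]);print(q1,e);table(q0,q1,30)
E
```

```text
[ 0.23   0.079  2.42   3.711  0.262 -2.006] 1.6052922879872256e-12
rot [[-0.09, 0.05, 0.05], [-0.18, 0.09, 0.1], [-0.27, 0.13, 0.16], [-0.36, 0.17, 0.23], [-0.44, 0.19, 0.3]]
  tr [[17, 25, 6], [30, 49, 9], [40, 74, 9], [47, 97, 7], [50, 118, 3]] endTCP [369. 320. 325.]
rot [[-0.09, 0.02, 0.07], [-0.17, 0.03, 0.14], [-0.25, 0.04, 0.22], [-0.33, 0.05, 0.3], [-0.4, 0.05, 0.38]]
  tr [[5, 19, 4], [7, 38, 5], [6, 55, 4], [0, 71, 2], [-8, 84, -2]] endTCP [389. 391. 366.]
rot [[-0.08, -0.01, 0.08], [-0.15, -0.02, 0.17], [-0.22, -0.04, 0.25], [-0.29, -0.07, 0.34], [-0.35, -0.09, 0.43]]
  tr [[-6, 15, 0], [-15, 29, -2], [-28, 40, -5], [-43, 49, -10], [-60, 56, -16]] endTCP [463. 380. 404.]
rot [[-0.06, -0.03, 0.09], [-0.12, -0.07, 0.18], [-0.18, -0.11, 0.27], [-0.24, -0.16, 0.36], [-0.29, -0.2, 0.45]]
  tr [[-16, 13, -3], [-34, 23, -7], [-55, 31, -13], [-77, 36, -21], [-100, 38, -30]] endTCP [534. 295. 393.]
rot [[-0.05, -0.05, 0.09], [-0.1, -0.1, 0.18], [-0.15, -0.16, 0.27], [-0.19, -0.21, 0.36], [-0.23, -0.27, 0.46]]
  tr [[-23, 12, -4], [-47, 21, -9], [-73, 28, -16], [-99, 31, -25], [-126, 32, -35]] endTCP [550. 178. 329.]
rot [[-0.04, -0.06, 0.09], [-0.08, -0.11, 0.19], [-0.11, -0.17, 0.28], [-0.15, -0.23, 0.37], [-0.18, -0.28, 0.47]]
  tr [[-26, 12, -3], [-52, 21, -8], [-79, 28, -14], [-105, 31, -21], [-131, 33, -29]] endTCP [500.  85. 240.]
minz 240.0000000002363
```

```bash
python3 -m jog '{"delta_rot":[[-0.09,0.05,0.05],[-0.18,0.09,0.1],[-0.27,0.13,0.16],[-0.36,0.17,0.23],[-0.44,0.19,0.3]],"translation":[[17,25,6],[30,49,9],[40,74,9],[47,97,7],[50,118,3]],"hand":[1,1,1,1,1]}' >/dev/null; python3 s.py|head -1
python3 -m jog '{"delta_rot":[[-0.09,0.02,0.07],[-0.17,0.03,0.14],[-0.25,0.04,0.22],[-0.33,0.05,0.3],[-0.4,0.05,0.38]],"translation":[[5,19,4],[7,38,5],[6,55,4],[0,71,2],[-8,84,-2]],"hand":[1,1,1,1,1]}' >/dev/null; python3 s.py|head -1
python3 -m jog '{"delta_rot":[[-0.08,-0.01,0.08],[-0.15,-0.02,0.17],[-0.22,-0.04,0.25],[-0.29,-0.07,0.34],[-0.35,-0.09,0.43]],"translation":[[-6,15,0],[-15,29,-2],[-28,40,-5],[-43,49,-10],[-60,56,-16]],"hand":[1,1,1,1,1]}' >/dev/null; python3 s.py|head -1
```

```text
t=2.1 qpos=[ 0.467 -0.051  2.064  0.486  0.841 -1.188] ee_pos=[370.622 321.011 324.337] orientation=[0.283 2.951 0.733] ft_force=[ 0.091 -0.309  0.459] width=87.503
t=2.6 qpos=[ 0.418 -0.023  2.132  1.13   0.729 -1.354] ee_pos=[391.977 391.194 366.217] orientation=[-0.798 -2.704 -1.351] ft_force=[-1.118  1.052  0.573] width=87.837
t=3.1 qpos=[ 0.368  0.005  2.202  1.776  0.615 -1.518] ee_pos=[466.207 380.344 403.92 ] orientation=[-1.399 -2.185 -1.716] ft_force=[0.332 0.021 0.592] width=87.81
```

Tracks well; finish the sweep.

```bash
python3 -m jog '{"delta_rot":[[-0.06,-0.03,0.09],[-0.12,-0.07,0.18],[-0.18,-0.11,0.27],[-0.24,-0.16,0.36],[-0.29,-0.2,0.45]],"translation":[[-16,13,-3],[-34,23,-7],[-55,31,-13],[-77,36,-21],[-100,38,-30]],"hand":[1,1,1,1,1]}' >/dev/null; python3 s.py|head -1
python3 -m jog '{"delta_rot":[[-0.05,-0.05,0.09],[-0.1,-0.1,0.18],[-0.15,-0.16,0.27],[-0.19,-0.21,0.36],[-0.23,-0.27,0.46]],"translation":[[-23,12,-4],[-47,21,-9],[-73,28,-16],[-99,31,-25],[-126,32,-35]],"hand":[1,1,1,1,1]}' >/dev/null; python3 s.py|head -1
python3 -m jog '{"delta_rot":[[-0.04,-0.06,0.09],[-0.08,-0.11,0.19],[-0.11,-0.17,0.28],[-0.15,-0.23,0.37],[-0.18,-0.28,0.47]],"translation":[[-26,12,-3],[-52,21,-8],[-79,28,-14],[-105,31,-21],[-131,33,-29]],"hand":[1,1,1,1,1]}' >/dev/null; python3 s.py
python3 - <<'E'
from path import *
q0=np.array(get_obs()['qpos']);q1,e=ik(np.array([520,78,75]),Rt(np.deg2rad(38),.047,1),[.15,.6,2.3,3.3,.6,-1.6]);print(q1,e);table(q0,q1,10)
cv2.imwrite('pics/w1.png',optics.get_image('wrist')[:,:,::-1])
E
```

```text
t=3.6 qpos=[ 0.321  0.031  2.273  2.417  0.498 -1.676] ee_pos=[536.675 294.214 393.03 ] orientation=[-2.019 -1.557 -1.825] ft_force=[-0.131 -0.264 -0.112] width=87.769
t=4.1 qpos=[ 0.273  0.056  2.342  3.056  0.369 -1.832] ee_pos=[552.721 176.892 327.582] orientation=[2.53  0.828 1.651] ft_force=[ 0.789 -0.417  0.536] width=87.922
t=4.6 qpos=[ 0.227  0.082  2.412  3.74   0.251 -2.033] ee_pos=[502.262  83.872 238.933] orientation=[-2.836 -0.058 -1.308] ft_force=[ 1.3   -0.156 -0.74 ] width=87.826
[[ 0.649  0.026  0.761]
 [ 0.042 -0.999 -0.001]
 [ 0.76   0.032 -0.649]]
[ 0.194  0.675  2.447  3.291  0.888 -1.574] 1.74619799508946e-09
rot [[-0.03, 0.0, -0.0], [-0.05, 0.0, -0.01], [-0.06, 0.01, -0.01], [-0.07, 0.01, -0.02], [-0.07, 0.02, -0.02]]
  tr [[-9, 8, 15], [-18, 14, 30], [-28, 19, 44], [-38, 22, 57], [-49, 23, 70]] endTCP [524.  62. 156.]
rot [[0.0, 0.01, -0.0], [0.01, 0.01, -0.0], [0.03, 0.02, 0.0], [0.05, 0.02, 0.01], [0.07, 0.02, 0.02]]
  tr [[-12, -1, 11], [-24, -4, 22], [-37, -9, 32], [-50, -14, 40], [-65, -21, 47]] endTCP [520.  78.  75.]
minz 75.00000029203659
```

View pics/w1.png

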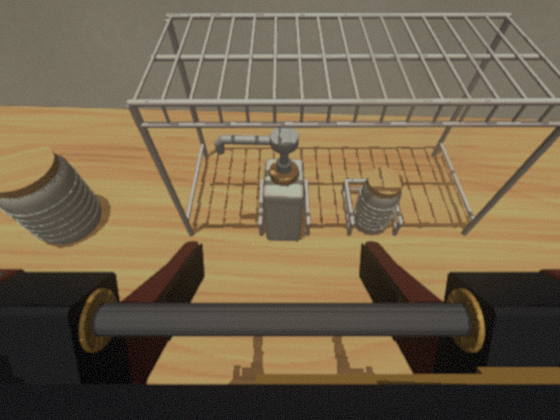

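The wrist view is level. The bottle's front face spans columns 265–303, with its top edge at row 211 and bottom edge at row 240. The front leg feet are at (190,234) and (466,234), and the fence ends at (262,233) and (309,233).

```bash
python3 - <<'E'
from h import *
c=optics.calibration('wrist')
for nm,uv,z in(('bl',(267,240),0),('br',(300,240),0),('tl',(265,211),110),('tr',(303,211),110),('legL',(190,234),0),('legR',(466,234),0),('lipL',(137,106),230),('lipR',(560,102),230),('fL',(262,234),0),('fR',(308,234),0)):
    print(nm,onz('wrist',uv,z,c)[:2])
E
```

```text
bl [646.602 110.726]
br [648.292  62.602]
tl [621.524 106.693]
tr [622.994  64.126]
legL [652.761 225.288]
legR [ 667.009 -181.732]
lipL [642.899 211.341]
lipR [ 659.73 -148.16]
fL [656.49  118.762]
fR [658.868  50.832]
```

```bash
cat > go.py <<'E'
# usage: go.py x y z below_deg yaw n
from path import *
import sys
x,y,z,b,yw=map(float,sys.argv[1:6]);o=get_obs();a=o['ee_pos'];B=R.from_rotvec(o['orientation']);T=Rt(np.deg2rad(b),yw,1)
print('t',o['t'],'tcp',a,'F',o['ft_force'],'w',o['width']);print('rot',(B.inv()*T).as_rotvec(),'tr',B.inv().apply(np.array([x,y,z])-a))
q,e=ik(np.array([x,y,z]),T,np.array(o['qpos']));print('q',q,e)
E
python3 -m jog '{"delta_rot":[[-0.02,0.01,0],[-0.04,0.02,-0.01],[-0.04,0.03,-0.02],[-0.04,0.04,-0.02],[-0.04,0.04,-0.02]],"translation":[[0,8,30],[-20,14,50],[-45,12,70],[-70,8,95],[-90,4,115]],"hand":[1,1,1,1,1]}'; python3 s.py|head -1;python3 go.py 560 83 70 38 .04
```

```text
t: 5.15
ee_pos: [531.4, 82.3, 94.0]
orientation: [2.801, 0.07, 1.365]
ft_force: [0.4, 0.5, 0.9]
width: 87.4
t=5.15 qpos=[ 0.242  0.606  2.421  3.412  0.797 -1.663] ee_pos=[531.438  82.309  94.031] orientation=[2.801 0.07  1.365] ft_force=[0.413 0.48  0.881] width=87.447
t 5.15 tcp [531.438  82.309  94.031] F [0.413 0.48  0.881] w 87.44683754107665
rot [0.034 0.001 0.027] tr [-1.3   -0.857 37.301]
q [ 0.191  0.678  2.364  3.306  0.809 -1.591] 1.331434210290657e-09
```

```bash
python3 -m jog '{"delta_rot":[[0.034,0,0.027],[0.034,0,0.027],[0.034,0,0.027]],"translation":[[-1,-1,20],[-1,-1,37],[-1,-1,37]],"hand":[1,1,1]}'; python3 go.py 676 87 64 38 .04
```

```text
t: 5.45
ee_pos: [561.1, 82.7, 70.8]
orientation: [-2.809, -0.054, -1.368]
ft_force: [-0.3, 0.1, -0.1]
width: 87.8
t 5.45 tcp [561.148  82.705  70.82 ] F [-0.279  0.087 -0.111] w 87.75224874471466
rot [ 0.001  0.001 -0.001] tr [65.505  0.143 94.684]
q [ 0.15   0.708  2.127  3.294  0.603 -1.629] 7.738081009289743e-13
```

```bash
python3 -m jog '{"delta_rot":[[0,0,0],[0,0,0],[0,0,0],[0,0,0],[0,0,0]],"translation":[[14,0,20],[28,0,40],[42,0,60],[55,0,80],[65,0,94]],"hand":[1,1,1,1,1]}'; python3 -m jog '{"delta_rot":[[0,0,0],[0,0,0],[0,0,0],[0,0,0],[0,0,0]],"translation":[[0,0,0],[0,0,0],[0,0,0],[0,0,0],[0,0,0]],"hand":[1,-1,-1,-1,-1]}';python3 - <<'E'
from h import *
cv2.imwrite('pics/w2.png',optics.get_image('wrist')[:,:,::-1])
E
python3 go.py 576 83 66 38 .04
```

```text
t: 5.95
ee_pos: [674.4, 87.3, 66.3]
orientation: [-2.808, -0.055, -1.369]
ft_force: [0.6, 0.3, -0.5]
width: 87.7
t: 6.45
ee_pos: [671.3, 87.0, 64.8]
orientation: [-2.811, -0.054, -1.363]
ft_force: [0.5, 0.5, 0.7]
width: 59.1
t 6.5 tcp [671.545  87.006  64.867] F [0.538 0.01  0.531] w 55.14444710419406
rot [ 0.001  0.004 -0.001] tr [-58.297   0.332 -75.812]
q [ 0.182  0.688  2.331  3.3    0.786 -1.595] 1.9325843444069808e-10
```

View pics/w2.png

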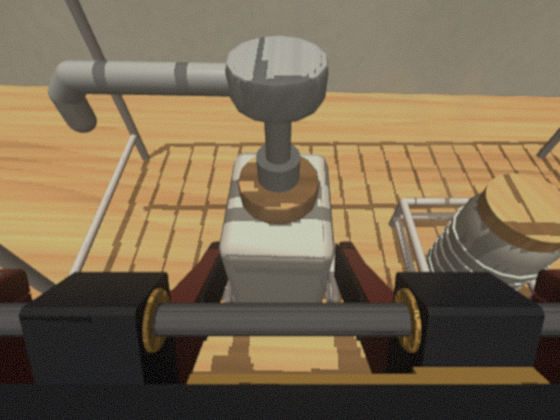

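```bash
python3 -m jog '{"delta_rot":[[0,0,0],[0,0,0],[0,0,0],[0,0,0],[0,0,0]],"translation":[[0,0,0],[0,0,0],[0,0,0],[1.5,0,-1],[3,0,-2]],"hand":[-1,-1,-1,-1,-1]}'; python3 -m jog '{"delta_rot":[[0,0,0],[0,0,0],[0,0,0],[0,0,0],[0,0,0]],"translation":[[-12,0,-15],[-24,0,-30],[-36,0,-45],[-48,0,-60],[-58,0,-76]],"hand":[-1,-1,-1,-1,-1]}'; python3 -m jog '{"delta_rot":[[0,0,0],[0,0,0],[0,0,0]],"translation":[[0,0,0],[-1,0,1],[-3,0,2]],"hand":[-1,-1,-1]}'; python3 go.py 576 83 65 38 .04
python3 - <<'E'
from h import *
for n in('scene','wrist'):cv2.imwrite(f'pics/{n}3.png',optics.get_image(n)[:,:,::-1])
E
```

```text
t: 7.0
ee_pos: [671.8, 86.8, 67.9]
orientation: [-2.812, -0.053, -1.361]
ft_force: [-1.1, -0.4, -3.2]
width: 49.6
t: 7.5
ee_pos: [575.8, 83.0, 69.6]
orientation: [-2.811, -0.053, -1.362]
ft_force: [0.1, 0.2, -3.5]
width: 49.6
t: 7.8
ee_pos: [578.1, 83.4, 66.8]
orientation: [-2.809, -0.053, -1.367]
ft_force: [-0.4, 0.4, -2.4]
width: 49.7
t 7.8 tcp [578.125  83.446  66.805] F [-0.393  0.446 -2.449] w 49.69093228196401
rot [ 0.001  0.002 -0.002] tr [-2.741  0.367 -0.571]
q [ 0.182  0.691  2.331  3.299  0.789 -1.595] 3.9108272176235914e-13
```

View pics/wrist3.png

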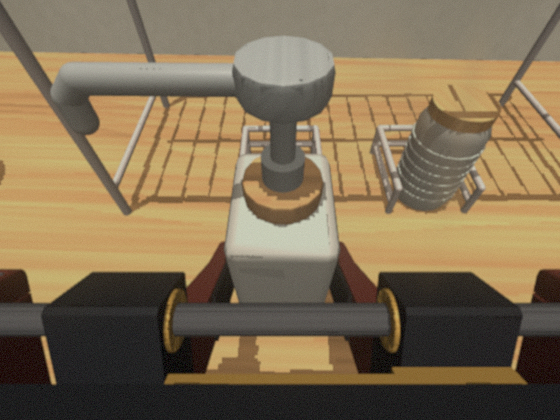

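```bash
python3 -m jog '{"delta_rot":[[0,0,0],[0,0,0],[0,0,0],[0,0,0],[0,0,0]],"translation":[[-2,0,1],[-2,0,1],[-2,0,1],[-2,0,1],[-2,0,1]],"hand":[-1,-1,1,1,1]}'; python3 -m jog '{"delta_rot":[[0,0,0],[0,0,0],[0,0,0],[0,0,0],[0,0,0]],"translation":[[0,0,0],[0,0,0],[0,0,-20],[0,0,-60],[0,0,-100]],"hand":[1,1,1,1,1]}'; python3 -m jog '{"delta_rot":[[0,0,0],[0,0,0],[0,0,0],[0,0,0],[0,0,0]],"translation":[[20,0,-20],[40,0,-20],[60,0,-20],[80,0,-20],[80,0,-20]],"hand":[1,1,1,1,1]}'
python3 - <<'E'
from h import *
a=[]
for n in('scene','top'):
    i=optics.get_image(n)[:,:,::-1];cv2.imwrite(f'pics/{n}4.png',i)
    a.append(cv2.resize(i[150:350,230:430] if n=='scene' else i[130:330,150:350],(400,400),interpolation=2))
cv2.imwrite('pics/z4.png',np.hstack(a))
E
python3 s.py
```

```text
t: 8.4
ee_pos: [576.3, 83.3, 64.4]
orientation: [-2.81, -0.053, -1.365]
ft_force: [-0.5, -0.4, 0.5]
width: 70.5
t: 8.9
ee_pos: [496.6, 80.0, 126.1]
orientation: [-2.811, -0.053, -1.363]
ft_force: [-1.0, -0.0, -0.1]
width: 88.1
t: 9.4
ee_pos: [533.7, 81.8, 204.4]
orientation: [-2.805, -0.052, -1.373]
ft_force: [0.6, -0.1, 0.1]
width: 87.9
t=9.5 qpos=[ 0.205  0.25   2.408  3.457  0.433 -1.754] ee_pos=[530.886  81.346 201.235] orientation=[-2.81  -0.053 -1.365] ft_force=[-0.136  0.298 -0.183] width=87.842
[[ 0.618  0.023  0.786]
 [ 0.038 -0.999 -0.001]
 [ 0.785  0.03  -0.618]]
```

View pics/z4.png

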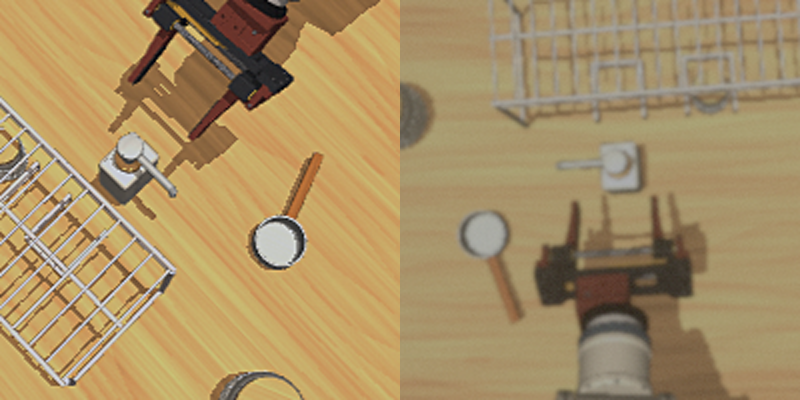

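The bottle stands free in front of the shelf. Head top is at scene (295.5,221.5) and top (259.5,210). The spout tip is at scene (316,245) and top (229,213).

```bash
python3 - <<'E'
from h import *
print('head tri',tri([('top',(259.5,210)),('scene',(295.5,221.5))]),onz('top',(259.5,210),174),onz('scene',(295.5,221.5),174))
print('spout tri',tri([('top',(229,213)),('scene',(316.5,245))]),onz('top',(229,213),160),onz('scene',(316.5,245),155))
for n,i in(('scene',0),('top',1)):
    im=cv2.imread(f'pics/{n}4.png');h=cv2.cvtColor(im,cv2.COLOR_BGR2HSV)
    m=((h[...,1]<45)&(h[...,2]>120)).astype('uint8');c=(369,271) if i==0 else (192,246)
    w=np.zeros_like(m);cv2.circle(w,c,18,1,-1);m&=w
    k=max(cv2.findContours(m,0,1)[0],key=cv2.contourArea);(u,v),a,_=cv2.fitEllipse(k);print(n,u,v,a,onz(n,(u,v),38),onz(n,(u,v),2))
print('handle top mid',onz('top',(150+505/2-100*0-200+0,0),35)) if 0 else None
# handle ends crop: top (495,258)->(516,320); scene (291,222)->(318,154)
f=lambda u,v:((u-400)/2+150,v/2+130);g=lambda u,v:(u/2+230,v/2+150)
for a,b in(((494,258),(291,220)),((516,320),(318,154))):print('handle',onz('top',f(*a),35),onz('scene',g(*b),35))
E
```

```text
head tri [583.983  78.95  174.183] [585.483  77.295 174.   ] [582.463  80.586 174.   ]
spout tri [581.952 155.071 162.699] [581.265 156.506 160.   ] [581.355 153.223 155.   ]
scene 368.781494140625 270.0456237792969 (22.456880569458008, 24.487133026123047) [504.1   280.256  38.   ] [495.292 280.705   2.   ]
top 191.68089294433594 246.42916870117188 (20.426794052124023, 22.98479652404785) [500.619 280.277  38.   ] [501.172 288.309   2.   ]
handle [465.221 266.291  35.   ] [471.5   273.779  35.   ]
handle [378.756 236.397  35.   ] [380.691 236.276  35.   ]
```

```bash
for b in 40 50 60; do for P in "436 256 100" "436 256 18" "515 127 18" "455 90 120"; do echo $b $P; python3 go.py $P $b .345|tail -2; done; done
```

```text
40 436 256 100
rot [ 0.238 -0.031 -0.194] tr [-134.234 -178.027   -6.614]
q [ 0.647  0.56   2.471  3.476  0.767 -1.618] 9.363343433932412e-12
40 436 256 18
rot [ 0.238 -0.031 -0.194] tr [-198.682 -177.946   44.086]
q [ 0.647  0.845  2.439  3.414  1.009 -1.521] 5.684341886080802e-16
40 515 127 18
rot [ 0.238 -0.031 -0.194] tr [-152.795  -46.042  102.205]
q [ 0.119  0.828  2.401  2.93   0.958 -1.595] 1.5868549529951533e-11
40 455 90 120
rot [ 0.238 -0.031 -0.194] tr [-110.539  -11.446   -9.108]
q [-0.009  0.491  2.561  2.758  0.789 -1.527] 5.484110943143605e-11
50 436 256 100
rot [ 0.22  -0.205 -0.215] tr [-134.234 -178.027   -6.614]
q [ 0.611  0.437  2.396  3.583  0.407 -1.775] 1.0316782150798787e-10
50 436 256 18
rot [ 0.22  -0.205 -0.215] tr [-198.682 -177.946   44.086]
q [ 0.611  0.698  2.387  3.427  0.644 -1.595] 1.3449152902467176e-12
50 515 127 18
rot [ 0.22  -0.205 -0.215] tr [-152.795  -46.042  102.205]
q [ 0.144  0.693  2.345  2.912  0.597 -1.534] 4.736951571734001e-16
50 455 90 120
rot [ 0.22  -0.205 -0.215] tr [-110.539  -11.446   -9.108]
q [ 0.04   0.346  2.479  2.631  0.405 -1.332] 2.834885104441298e-14
60 436 256 100
rot [ 0.202 -0.378 -0.234] tr [-134.234 -178.027   -6.614]
q [ 0.578  0.375  2.302  4.316  0.125 -2.54 ] 0.0006272030752473567
60 436 256 18
rot [ 0.202 -0.378 -0.234] tr [-198.682 -177.946   44.086]
q [ 0.578  0.604  2.309  3.537  0.305 -1.747] 8.747169655265452e-14
60 515 127 18
rot [ 0.202 -0.378 -0.234] tr [-152.795  -46.042  102.205]
q [ 0.168  0.609  2.263  2.795  0.262 -1.389] 5.684341886080802e-16
60 455 90 120
rot [ 0.202 -0.378 -0.234] tr [-110.539  -11.446   -9.108]
q [ 0.083  0.279  2.38   1.771  0.133 -0.43 ] 4.905871264782036e-12
```

```bash
python3 -m jog '{"delta_rot":[[0.05,-0.01,-0.04],[0.1,-0.01,-0.08],[0.15,-0.02,-0.12],[0.2,-0.03,-0.16],[0.238,-0.03,-0.194]],"translation":[[-27,-36,-4],[-54,-72,-7],[-80,-107,-7],[-107,-142,-7],[-134,-178,-7]],"hand":[1,1,1,1,1]}'; python3 go.py 436 256 90 40 .345
python3 - <<'E'
from h import *
c=optics.calibration('wrist');i=optics.get_image('wrist')[:,:,::-1];cv2.imwrite('pics/w5.png',i)
import pickle;pickle.dump(c,open('c5.pkl','wb'))
E
```

```text
t: 10.0
ee_pos: [434.2, 256.0, 98.5]
orientation: [-2.683, -0.471, -1.249]
ft_force: [0.4, -0.1, -0.0]
width: 87.5
t 10.0 tcp [434.204 256.031  98.527] F [ 0.354 -0.066 -0.044] w 87.52227075512042
rot [-0.001  0.002  0.002] tr [-5.443  0.635  6.776]
q [ 0.647  0.596  2.469  3.465  0.8   -1.602] 1.5868020379154284e-10
```

View pics/w5.png

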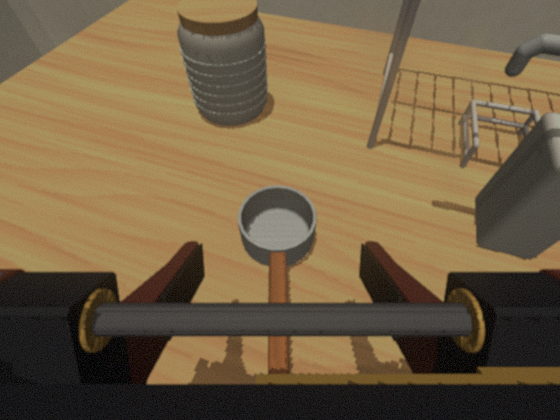

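The pan is centred ahead: rim centre about (278,220), and the handle runs straight down column 278 between the fingers. The spout mouth is at about (514,72).

```bash
python3 - <<'E'
from h import *
import pickle;c=pickle.load(open('c5.pkl','rb'))
print('pan',onz('wrist',(278,220),38,c),'spout',onz('wrist',(514,72),147,c),'handle',onz('wrist',(278,300),35,c))
E
python3 go.py 436 256 20 40 .345
```

```text
pan [497.537 282.199  38.   ] spout [586.065 154.252 147.   ] handle [433.43  258.582  35.   ]
t 10.05 tcp [431.584 259.416  95.256] F [ 0.163  0.401 -1.853] w 87.73387029183746
rot [-0.006  0.006  0.008] tr [-55.442   4.585  50.988]
q [ 0.647  0.839  2.44   3.415  1.004 -1.523] 3.0392355299113652e-15
```

```bash
python3 -m jog '{"delta_rot":[[0,0,0],[0,0,0],[0,0,0],[0,0,0]],"translation":[[-30,0,25],[-59,0,50],[-59,0,50],[-59,0,50]],"hand":[1,1,1,1]}'; python3 -m jog '{"delta_rot":[[0,0,0],[0,0,0],[0,0,0],[0,0,0],[0,0,0]],"translation":[[0,0,0],[0,0,0],[0,0,0],[0,0,0],[0,0,0]],"hand":[-1,-1,-1,-1,-1]}';python3 -m jog '{"delta_rot":[[0,0,0],[0,0,0],[0,0,0],[0,0,0],[0,0,0]],"translation":[[0,0,0],[0,0,0],[0,0,0],[0,0,0],[0,0,0]],"hand":[-1,-1,-1,-1,-1]}'; python3 go.py 515 127 20 40 .345
```

```text
t: 10.45
ee_pos: [435.0, 254.9, 21.4]
orientation: [-2.686, -0.469, -1.246]
ft_force: [1.0, -0.3, 1.1]
width: 87.9
t: 10.95
ee_pos: [437.2, 256.5, 24.5]
orientation: [-2.679, -0.466, -1.255]
ft_force: [-0.3, 0.0, -0.1]
width: 51.3
t: 11.45
ee_pos: [436.6, 256.3, 23.1]
orientation: [-2.681, -0.468, -1.252]
ft_force: [-1.3, -0.3, 2.6]
width: 13.8
t 11.45 tcp [436.609 256.347  23.081] F [-1.344 -0.263  2.557] w 13.795966680648105
rot [-0.001 -0.001  0.   ] tr [ 16.853 148.259  24.915]
q [ 0.119  0.821  2.402  2.929  0.953 -1.593] 4.391343585060288e-12
```

```bash
python3 - <<'E'
from h import *
o=get_obs();B=R.from_rotvec(o['orientation']).inv();print(B.apply([82,-127,3]),B.apply([0,0,3]))
E
```

```text
[ 24.206 147.273  24.226] [ 2.301 -0.    -1.925]
```

```bash
python3 -m jog '{"delta_rot":[[0,0,0],[0,0,0],[0,0,0],[0,0,0],[0,0,0]],"translation":[[2,0,-2],[2,0,-2],[6,20,2],[9,40,6],[13,60,9]],"hand":[-1,-1,-1,-1,-1]}'; python3 -m jog '{"delta_rot":[[0,0,0],[0,0,0],[0,0,0],[0,0,0],[0,0,0]],"translation":[[3,22,4],[6,44,8],[9,66,12],[11,87,15],[11,87,15]],"hand":[-1,-1,-1,-1,-1]}'; python3 - <<'E'
from h import *
import pickle
cv2.imwrite('pics/s6.png',optics.get_image('scene')[:,:,::-1]);cv2.imwrite('pics/t6.png',optics.get_image('top')[:,:,::-1])
i=cv2.imread('pics/s6.png')[150:350,230:430];j=cv2.imread('pics/t6.png')[130:330,150:350]
cv2.imwrite('pics/z6.png',np.hstack([cv2.resize(a,(400,400),interpolation=2) for a in(i,j)]))
o=get_obs();print(o['ee_pos'],o['ft_force'],o['width'])
E
```

```text
t: 11.95
ee_pos: [471.1, 204.5, 26.8]
orientation: [-2.682, -0.469, -1.25]
ft_force: [-0.3, -0.2, -2.5]
width: 13.7
t: 12.45
ee_pos: [519.6, 126.9, 26.2]
orientation: [-2.684, -0.462, -1.254]
ft_force: [-0.4, 0.1, -1.9]
width: 13.7
[517.872 128.814  25.919] [ 0.488 -0.239 -2.342] 13.638097587464268
```

View pics/z6.png

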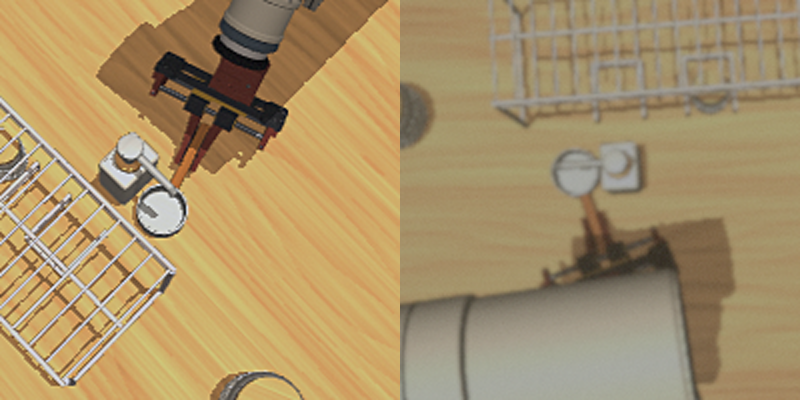

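The pan is beside the bottle under the spout, with its rim centre at scene (311,255.5) and top (238,216.5).

```bash
python3 - <<'E'
from h import *
print(onz('scene',(311,255.5),41),onz('top',(238,216.5),41))
for n,c in(('s',(311,256)),('t',(238,216))):
    im=cv2.imread(f'pics/{n}6.png');h=cv2.cvtColor(im,cv2.COLOR_BGR2HSV);m=((h[...,1]<45)&(h[...,2]>120)).astype('uint8')
    w=np.zeros_like(m);cv2.circle(w,c,14,1,-1);m&=w;k=max(cv2.findContours(m,0,1)[0],key=cv2.contourArea);print(cv2.minEnclosingCircle(k))
E
```

```text
[588.681 151.547  41.   ] [580.662 148.442  41.   ]
((310.72900390625, 254.4618377685547), 12.740486145019531)
((238.7014923095703, 215.94029235839844), 13.298742294311523)
```

```bash
python3 -m jog '{"delta_rot":[[0,0,0],[0,0,0],[0,0,0],[0,0,0],[0,0,0]],"translation":[[-2,0,2],[-3,0,3],[-3,0,3],[-3,0,3],[-3,0,3]],"hand":[-1,-1,-1,-0.1,-0.1]}'; python3 -m jog '{"delta_rot":[[0,0,0],[0,0,0],[0,0,0],[0,0,0],[0,0,0]],"translation":[[0,0,0],[0,0,0],[0,0,-20],[0,0,-60],[0,0,-100]],"hand":[-0.1,-0.1,-0.1,-0.1,-0.1]}'; python3 go.py 500 80 230 35 .04
```

```text
t: 13.05
ee_pos: [518.4, 130.5, 21.9]
orientation: [-2.68, -0.47, -1.252]
ft_force: [-0.1, -0.1, 0.4]
width: 26.7
t: 13.55
ee_pos: [445.6, 103.6, 86.3]
orientation: [-2.681, -0.468, -1.251]
ft_force: [0.3, -0.2, 0.5]
width: 39.6
t 13.55 tcp [445.59  103.586  86.327] F [ 0.326 -0.195  0.526] w 39.60453847269495
rot [-0.243  0.086  0.186] tr [137.875  40.598 -59.169]
q [ 0.23   0.155  2.477  3.492  0.467 -1.777] 4.035882739117369e-13
```

```bash
python3 -m jog '{"delta_rot":[[-0.06,0.02,0.05],[-0.12,0.04,0.1],[-0.18,0.06,0.15],[-0.243,0.086,0.186],[-0.243,0.086,0.186]],"translation":[[30,8,-15],[65,18,-30],[100,28,-45],[137,40,-59],[137,40,-59]],"hand":[-1,-1,-1,-1,-1]}'; python3 go.py 591 83 200 38 .04
```

```text
t: 14.05
ee_pos: [502.8, 81.3, 234.5]
orientation: [-2.76, -0.05, -1.456]
ft_force: [0.1, 0.4, 0.8]
width: 2.9
t 14.05 tcp [502.819  81.27  234.533] F [0.135 0.381 0.794] w 2.909784016259113
rot [ 0.    -0.063 -0.004] tr [21.28   1.705 92.28 ]
q [ 0.174  0.316  2.293  3.427  0.384 -1.753] 3.6845526629747375e-15
```

```bash
python3 -m jog '{"delta_rot":[[0,-0.03,0],[0,-0.063,0],[0,-0.063,0],[0,-0.063,0]],"translation":[[10,1,40],[21,2,85],[21,2,92],[21,2,92]],"hand":[-1,-1,-1,-1]}'; python3 - <<'E'
from h import *
cv2.imwrite('pics/w7.png',optics.get_image('wrist')[:,:,::-1])
E
python3 go.py 591 83 186 38 .04
```

```text
t: 14.45
ee_pos: [587.5, 81.4, 191.5]
orientation: [-2.817, -0.056, -1.352]
ft_force: [-0.7, -0.0, -1.1]
width: 0.8
t 14.5 tcp [586.143  81.321 191.446] F [-0.204  0.855 -0.064] w 0.7361817507727378
rot [0.001 0.014 0.   ] tr [-1.163 -1.49   7.245]
q [ 0.174  0.353  2.298  3.4    0.425 -1.724] 2.24603506164082e-11
```

View pics/w7.png

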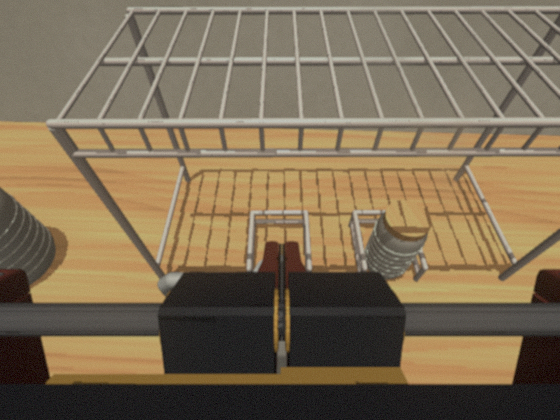

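The closed fingers point at the lane, just over the head, which is hidden behind the gripper. The jar is untouched. I'm lowering in small steps and watching the force.

```bash
python3 -m jog '{"delta_rot":[[0,0,0],[0,0,0]],"translation":[[2,-1,3],[-2,-1,6]],"hand":[-1,-1]}'; for i in 1 2 3; do python3 -m jog '{"delta_rot":[[0,0,0],[0,0,0]],"translation":[[-3,0,2.4],[-3,0,2.4]],"hand":[-1,-1]}'|grep -E "ee_pos|force"; done
```

```text
t: 14.7
ee_pos: [590.5, 83.0, 188.5]
orientation: [-2.814, -0.056, -1.356]
ft_force: [0.2, 0.2, 0.1]
width: 0.6
ee_pos: [590.2, 82.9, 183.6]
ft_force: [0.6, -0.5, 0.5]
ee_pos: [591.0, 82.9, 180.4]
ft_force: [-1.9, -0.1, 3.8]
ee_pos: [591.1, 82.9, 176.6]
ft_force: [-1.5, -0.1, 4.1]
```

```bash
for i in 1 2 3; do python3 -m jog '{"delta_rot":[[0,0,0],[0,0,0]],"translation":[[-3,0,2.4],[-3,0,2.4]],"hand":[-1,-1]}'|grep -E "ee_pos|force"; done
```

```text
ee_pos: [591.1, 82.9, 172.6]
ft_force: [-1.2, 0.6, 5.5]
ee_pos: [591.2, 82.9, 169.0]
ft_force: [-1.4, 0.3, 6.9]
ee_pos: [593.7, 83.1, 168.3]
ft_force: [-4.5, -0.3, 17.4]
```

```bash
python3 -m jog '{"delta_rot":[[0,0,0],[0,0,0],[0,0,0],[0,0,0]],"translation":[[0,0,0],[0,0,0],[0,0,0],[0,0,0]],"hand":[-1,-1,-1,-1]}'; python3 - <<'E'
from h import *
i=optics.get_image('scene')[:,:,::-1];cv2.imwrite('pics/s8.png',i)
E
python3 -m jog '{"delta_rot":[[0,0,0],[0,0,0],[0,0,0],[0,0,0],[0,0,0]],"translation":[[8,0,-6],[16,0,-12],[32,0,-26],[32,0,-76],[32,0,-126]],"hand":[-1,-1,-1,-1,-1]}'; python3 go.py 500 80 120 38 .04;  python3 - <<'E'
from h import *
i=optics.get_image('scene')[:,:,::-1];cv2.imwrite('pics/s9.png',i);j=optics.get_image('top')[:,:,::-1];cv2.imwrite('pics/t9.png',j)
s=cv2.imread('pics/s8.png')
cv2.imwrite('pics/z9.png',np.hstack([cv2.resize(a,(400,400),interpolation=2) for a in(i[150:350,230:430],j[130:330,150:350])]))
E
```

```text
t: 16.3
ee_pos: [593.5, 83.1, 168.3]
orientation: [-2.809, -0.055, -1.367]
ft_force: [-4.3, -0.7, 16.4]
width: 0.5
t: 16.85
ee_pos: [517.8, 79.4, 263.6]
orientation: [-2.819, -0.055, -1.352]
ft_force: [0.7, -0.5, 0.1]
width: 0.5
t 16.85 tcp [517.766  79.428 263.575] F [ 0.658 -0.464  0.13 ] w 0.5281482650735656
rot [0.002 0.013 0.   ] tr [-123.058   -1.46    76.054]
q [ 0.223  0.518  2.492  3.347  0.779 -1.605] 7.579122514774402e-16
```

View pics/z9.png

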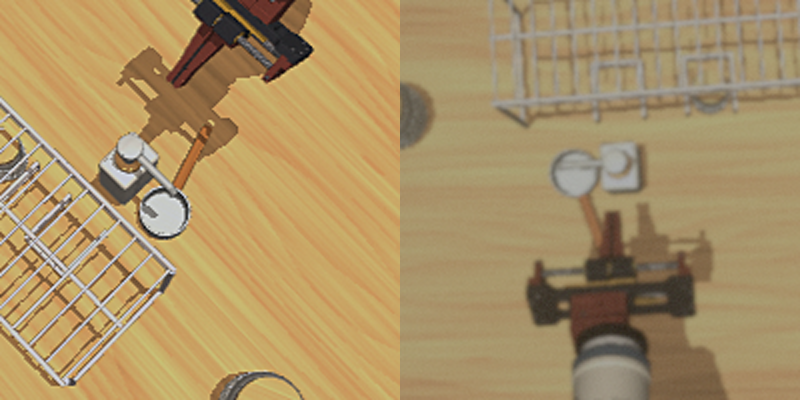

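Everything is standing: the pan's rim is still under the spout, the bottle hasn't moved, and the head is back up. Next I grip the bottle again.

```bash
python3 -m jog '{"delta_rot":[[0,0,0],[0,0,0],[0,0,0],[0,0,0],[0,0,0]],"translation":[[-30,0,18],[-60,0,36],[-90,0,54],[-117,-1,71],[-117,-1,71]],"hand":[1,1,1,1,1]}'; python3 -m jog '{"delta_rot":[[0,0,0]],"translation":[[0,0,0]],"hand":[1]}' >/dev/null; python3 go.py 579 83.5 66 38 .04
```

```text
t: 17.45
ee_pos: [498.9, 79.2, 120.7]
orientation: [-2.828, -0.057, -1.336]
ft_force: [0.2, 0.6, -0.2]
width: 37.1
t 17.55 tcp [501.588  79.426 126.611] F [-0.074 -0.35   0.447] w 44.899425069505284
rot [0.003 0.014 0.   ] tr [ 1.361 -1.292 98.384]
q [ 0.182  0.688  2.325  3.301  0.78  -1.597] 1.6700509031242206e-11
```

```bash
python3 -m jog '{"delta_rot":[[0,0.014,0],[0,0.014,0],[0,0.014,0],[0,0.014,0],[0,0.014,0]],"translation":[[0,0,0],[0,0,0],[0,0,0],[0,0,0],[0,0,0]],"hand":[1,1,1,1,1]}'; python3 -m jog '{"delta_rot":[[0,0,0],[0,0,0],[0,0,0],[0,0,0],[0,0,0]],"translation":[[0,-1,30],[0,-1,60],[1,-1,85],[1,-1,98],[1,-1,98]],"hand":[1,1,1,1,1]}'; python3 go.py 579 83.5 66 38 .04
```

```text
t: 18.05
ee_pos: [502.4, 79.4, 129.4]
orientation: [-2.806, -0.053, -1.379]
ft_force: [-0.0, -0.4, 0.2]
width: 84.8
t: 18.55
ee_pos: [580.7, 83.0, 68.4]
orientation: [-2.808, -0.053, -1.376]
ft_force: [0.6, -0.1, -0.1]
width: 87.6
t 18.55 tcp [580.68   83.039  68.402] F [ 0.561 -0.111 -0.128] w 87.57034995846065
rot [ 0.004 -0.004 -0.   ] tr [-2.916 -0.528  0.157]
q [ 0.182  0.688  2.325  3.301  0.78  -1.597] 7.0140833245690965e-15
```

```bash
for i in 1 2; do python3 -m jog '{"delta_rot":[[0,0,0],[0,0,0],[0,0,0],[0,0,0],[0,0,0]],"translation":[[0,0,0],[0,0,0],[0,0,0],[0,0,0],[0,0,0]],"hand":[-1,-1,-1,-1,-1]}' >/dev/null; done;  python3 -m jog '{"delta_rot":[[0,0,0],[0,0,0],[0,0,0],[0,0,0],[0,0,0]],"translation":[[1.5,0,-1],[3,0,-2],[3,0,-2],[9,0,6],[15,0,14]],"hand":[-1,-1,-1,-1,-1]}'; python3 -m jog '{"delta_rot":[[0,0,0],[0,0,0],[0,0,0],[0,0,0],[0,0,0]],"translation":[[12,0,15],[24,0,30],[33,0,42],[36,0,47],[36,0,47]],"hand":[-1,-1,-1,-1,-1]}'; python3 go.py 690 87.5 68 38 .04
python3 - <<'E'
from h import *
cv2.imwrite('pics/w10.png',optics.get_image('wrist')[:,:,::-1])
E
```

```text
t: 20.05
ee_pos: [600.8, 83.9, 72.0]
orientation: [-2.808, -0.054, -1.375]
ft_force: [-0.2, 0.3, -3.2]
width: 49.7
t: 20.55
ee_pos: [660.2, 86.0, 71.9]
orientation: [-2.807, -0.053, -1.377]
ft_force: [-0.2, -0.2, -4.7]
width: 49.8
t 20.55 tcp [660.248  85.994  71.925] F [-0.175 -0.193 -4.718] w 49.81538403241347
rot [ 0.004 -0.005 -0.   ] tr [15.126 -0.415 25.959]
q [ 0.146  0.704  2.098  3.297  0.571 -1.636] 1.6976979717864271e-15
```

View pics/w10.png

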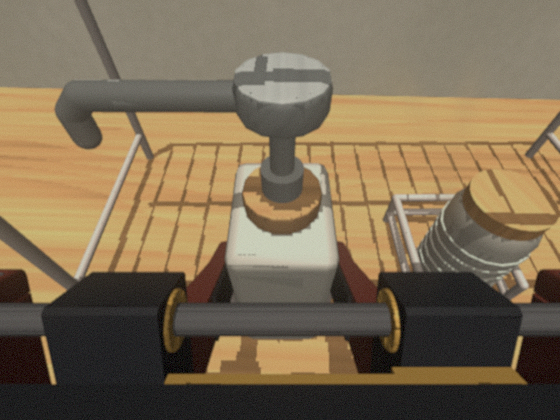

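The bottle is entering its lane straight with the head up. The side force is about zero and the gripper carries its weight. Pushing on toward the stop.

```bash
python3 -m jog '{"delta_rot":[[0,0,0],[0,0,0],[0,0,0],[0,0,0],[0,0,0]],"translation":[[7,0,9],[14,0,17],[20,0,25],[20,0,25],[18,0,26]],"hand":[-1,-1,-1,-1,-1]}'; for i in 1 2 3; do python3 -m jog '{"delta_rot":[[0,0,0],[0,0,0]],"translation":[[2,0,2.5],[2,0,2.5]],"hand":[-1,-1]}'|grep -E "ee_pos|force"; done
```

```text
t: 21.1
ee_pos: [691.1, 87.2, 70.3]
orientation: [-2.807, -0.054, -1.377]
ft_force: [-0.9, 0.5, -3.2]
width: 49.7
ee_pos: [693.9, 87.4, 69.9]
ft_force: [-0.3, 0.1, -4.0]
ee_pos: [697.6, 87.5, 70.3]
ft_force: [0.4, -0.6, -3.0]
ee_pos: [699.1, 87.5, 69.6]
ft_force: [-6.0, -0.3, -1.2]
```

```bash
python3 -m jog '{"delta_rot":[[0,0,0],[0,0,0],[0,0,0],[0,0,0]],"translation":[[-1,0,1.5],[-1,0,2],[-1,0,2],[-1,0,2]],"hand":[-1,-1,-1,-1]}';python3 -m jog '{"delta_rot":[[0,0,0],[0,0,0],[0,0,0],[0,0,0]],"translation":[[-1,0,0],[-1,0,0],[-1,0,0],[-1,0,0]],"hand":[-1,-1,-1,-1]}'
```

```text
t: 22.1
ee_pos: [699.4, 87.5, 69.5]
orientation: [-2.807, -0.055, -1.377]
ft_force: [-22.4, -1.2, 19.2]
width: 49.7
t: 22.5
ee_pos: [699.3, 87.5, 69.5]
orientation: [-2.806, -0.054, -1.379]
ft_force: [-23.0, -2.2, 23.1]
width: 49.8
```

```bash
python3 -m jog '{"delta_rot":[[0,0,0],[0,0,0],[0,0,0],[0,0,0],[0,0,0]],"translation":[[1,0,-2],[1,0,-2],[1,0,-2],[1,0,-2],[1,0,-2]],"hand":[-1,-1,-1,1,1]}';python3 -m jog '{"delta_rot":[[0,0,0],[0,0,0],[0,0,0],[0,0,0],[0,0,0]],"translation":[[0,0,0],[0,0,0],[0,0,0],[0,0,0],[-6,0,-8]],"hand":[1,1,1,1,1]}';python3 -m jog '{"delta_rot":[[0,0,0],[0,0,0],[0,0,0],[0,0,0],[0,0,0]],"translation":[[-20,0,-25],[-45,0,-55],[-60,0,-85],[-60,0,-130],[-60,0,-180]],"hand":[1,1,1,1,1]}'
python3 - <<'E'
from h import *
c=optics.calibration('wrist');i=optics.get_image('wrist')[:,:,::-1];j=optics.get_image('scene')[:,:,::-1];cv2.imwrite('pics/w11.png',i);cv2.imwrite('pics/s11.png',j)
import pickle;pickle.dump(c,open('c11.pkl','wb'))
cv2.imwrite('pics/z11.png',np.hstack([cv2.resize(i[:300,120:420],(400,400),interpolation=2),cv2.resize(j[150:350,230:430],(400,400),interpolation=2)]))
E
```

```text
t: 23.0
ee_pos: [700.9, 87.6, 70.2]
orientation: [-2.806, -0.053, -1.379]
ft_force: [0.2, -0.4, 0.1]
width: 62.4
t: 23.5
ee_pos: [690.7, 87.3, 70.2]
orientation: [-2.806, -0.053, -1.379]
ft_force: [0.4, -0.0, -0.1]
width: 87.8
t: 24.0
ee_pos: [508.6, 80.3, 131.9]
orientation: [-2.81, -0.054, -1.373]
ft_force: [1.4, 0.4, 0.7]
width: 87.8
```

The picture limit is reached, so I check numerically instead: saturation edges along the bottle's front face in the wrist view.

```bash
python3 - <<'E'
from h import *
import pickle;c=pickle.load(open('c11.pkl','rb'));K=c['intrinsics'];T=np.linalg.inv(c['cam_to_world'])
def pr(P):
    q=T[:3,:3]@P+T[:3,3];q=K@(q*[1,-1,-1]);return q[:2]/q[2]
y=.043;X=np.array([np.cos(y),np.sin(y),0]);Y=np.array([-np.sin(y),np.cos(y),0]);S=np.array([661,21.5,0])
A=S+46*X+65*Y
for nm,l in(('front bottom L',(-32,25,0)),('fbR',(-32,-25,0)),('ftL',(-32,25,110)),('ftR',(-32,-25,110)),('head',(0,0,174)),('spout',(0,72,145))):
    print(nm,pr(A+l[0]*X+l[1]*Y+np.array([0,0,l[2]])))
im=cv2.imread('pics/w11.png');s=cv2.cvtColor(im,cv2.COLOR_BGR2HSV)[...,1]
b=pr(A-32*X);u=int(b[0]);print('col',u,'rows/sat',[(v,int(s[v,u-4:u+5].mean())) for v in range(int(b[1])-24,int(b[1])+16,2)])
t=pr(A-32*X+[0,0,70]);v=int(t[1]);print('row',v,[(k,int(s[v-2:v+3,k].mean())) for k in range(int(t[0])-36,int(t[0])+38,3)])
i=cv2.imread('pics/s11.png')
h=cv2.cvtColor(i,cv2.COLOR_BGR2HSV);m=((h[...,1]<45)&(h[...,2]>120)).astype('uint8');w=np.zeros_like(m);cv2.circle(w,(311,256),18,1,-1);k=max(cv2.findContours(m&w,0,1)[0],key=cv2.contourArea);print('pan',cv2.minEnclosingCircle(k))
E
python3 -m jog '{"delta_rot":[[0,0,0],[0,0,0],[0,0,0]],"translation":[[30,0,-20],[60,0,-40],[60,0,-40]],"hand":[1,1,1]}'
```

```text
front bottom L [260.383 194.214]
fbR [301.391 194.094]
ftL [254.324 117.158]
ftR [307.667 117.071]
head [280.91   28.502]
spout [201.662  63.006]
col 280 rows/sat [(170, 50), (172, 49), (174, 50), (176, 47), (178, 51), (180, 48), (182, 53), (184, 50), (186, 52), (188, 50), (190, 65), (192, 124), (194, 122), (196, 124), (198, 130), (200, 124), (202, 118), (204, 117), (206, 107), (208, 110)]
row 149 [(244, 126), (247, 128), (250, 73), (253, 43), (256, 50), (259, 56), (262, 48), (265, 47), (268, 43), (271, 45), (274, 45), (277, 52), (280, 46), (283, 49), (286, 46), (289, 46), (292, 47), (295, 46), (298, 44), (301, 49), (304, 50), (307, 31), (310, 77), (313, 120), (316, 120)]
pan ((312.1499938964844, 254.85000610351562), 12.831515312194824)
t: 24.4
ee_pos: [518.5, 81.5, 209.9]
orientation: [-2.799, -0.052, -1.389]
ft_force: [-0.1, 0.1, -0.0]
width: 87.7
```

```bash
python3 -c "
from workcell import ctrl;print(ctrl.close_job())"
```

```text
the job is handed in; nothing more can be done
None
```

I drew the bottle out of the left lane, released it, and then set the pan under the spout. I pressed the pump head to its stop and slid the bottle back into the left lane against the back stop. I handed the job in at about 24.4 s; it reports no verdict.

**What the last checks showed**
- **Press:** the spring force rose to about 7 N, then to 17 N over less than 1 mm of further travel. I held it there about 0.4 s.
- **Pan:** by camera, its centre was about 3–5 mm from the spout when I set it down, against 20 mm allowed. It was still standing in the same place after the final release.
- **Bottle:** it met the stop with about 23 N in the push direction, about 2 mm short of my home estimate, and the force dropped to about 0 on release. It is centred in the lane to within about 1 mm.
- **Robot:** retreated with the gripper open and the force at about zero.

**What disagreed or was not checked**
- **Bottle depth:** in the last wrist image the bottle's front edge looked a few mm further back than my shelf estimate predicted. I put that down to the shelf estimate being a few mm off, because the contact with the stop was clear.
- **Final picture:** my last view was refused at the 12-picture limit, so the bottle and pan checks above come from pixel values only.
- **Pump head and neighbours:** after the push-in I did not check the pump head. I made no measurement that the jar, canister, bowl or green bottle stayed put. The jar looked undisturbed in the last picture I viewed.

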